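Sort the family's key covers on the hall console

ROBOT

A 6-joint arm with a two-finger parallel gripper is mounted at the origin on the work surface. World frame = base frame: x ahead of the robot, y to its left, z up, the work surface at z = 0. Lengths are in m, angles in rad, forces in N, time in s.
With the tool pointing down it reaches from about 0.2 to 0.875 m from the base axis. Payload 3.4 kg.
Tool frame: the origin (TCP) lies at the centre of the arm's flange, where the gripper is bolted on; the fingertips stand 199 mm ahead of it and the grasp point (between the pads) lies 180 mm ahead of it (manip.grip_point_offset is the distance from the TCP to the grasp point, in m); z points along the fingers, y is the line along which they close (so a half turn about z gives the same grasp; the last joint's range is limited). The gripper opens to 94 mm and grips with 3 to 60 N. Pads are 16 mm wide; open, the fingers measure 119 mm over their backs; the gripper's body (75 mm by 177 mm) begins 78 mm behind the grasp point.
Start: joints at [1.045, 0.276, 1.505, -0, 1.361, -0.121], TCP at [0.226, 0.529, 0.405] pointing down, gripper open.
Joint ranges: [-2.89, 2.89], [-0.75, 2.08], [0.22, 2.7], [-1.18, 4.32], [0.11, 2.71], [-2.7, 2.7]. Speed limits (rad/s): [2.57, 2.57, 3.14, 3.14, 3.14, 3.14].

INTERFACE

Orientations are given as a rotation vector (axis times angle).
In Python, from rig import manip, solver, imaging, job_done gives the robot as it stands. Calls block until the motion is done:
- manip.goto(position, orientation): joint-space move of the TCP to a pose.
- manip.move_linear(position, frame=None, feed=0.15): straight line of the TCP; frame=None keeps the orientation; feed is the mean speed in m/s.
- manip.set_joints(angles): joint-space move.
- manip.gripper_to(opening, effort=None): finger opening in m; effort is the grip in N (None keeps the last); returns when the fingers have stopped.
- manip.hold(seconds).
- solver.ik(position, orientation): joint angles nearest the present ones, or None.
- imaging.get_image(name): name is "scene" or "top"; returns a dict with "img" (420x560x3 uint8, red, green, blue), "K" (3x3 intrinsics, pixels), "k1" (the pictures are not rectified: a ray, as slopes to the right and down, at radius r is drawn at 1 + k1 r^2 times it, then the intrinsics apply), "position" and "orientation" of the camera in the world. Camera axes: x right, y up, looking along -z (the intrinsics and any distortion apply to the point x, -y, -z); pixel columns grow to the right and rows downward; lengths in m; the calibration is good to about 2 mm. A picture is of the moment at which its call begins. There is no depth.
A pose or a line that the arm cannot do raises manip.Unreachable and nothing moves.
- job_done(): hands the job in; it is judged then, once.
Readings, each from a call of its own:
- manip.current_clock(): time.
- manip.current_joint_positions(): joint angles.
- manip.current_dq(): joint speeds.
- manip.current_joint_efforts(): joint torques, N m.
- manip.current_ee_pos(): TCP position.
- manip.current_tool_rot(): TCP orientation.
- manip.current_wrist_force(): force on the tool from outside, world axes, zero at the start.
- manip.current_torque(): the same for the moment, N m.
- manip.current_width(): finger opening in m.
- manip.current_grip_force(): force on a finger pad.
Only numpy, scipy, OpenCV 4.12 (cv2) and the standard library are available. Lean on these libraries where they do the work, as an engineer would, in place of code of your own. Each camera call takes 0.05 s, during which the arm holds its last target. There are 200 camera calls.

TASK

Put the red, the yellow and the blue key cover each into the tray with the floor of its own colour, in the middle of the tray and pointing along its length (either way round), and put the black spare one into the stoneware bowl, on its bottom. Every cover should lie flat with its buttons up. Leave the multi-tool and the pump head where they are.

Things in the scene. Friction and masses are not known exactly. Their poses are not given: they have to be found in the camera images.
- cover_red: loose red hard silicone key cover: a rounded oblong 72 mm long (x), 32 wide (y), 18 high, 40 to 85 g, with three small round black buttons on top and a small loop for the key ring at its +x end (the oblong body spans x = -36 to +24 mm, the loop the rest). Origin: underside, middle of the whole length; x along its length, z up. It starts lying flat on the console at any yaw, buttons up.
- cover_yellow: loose yellow hard silicone key cover: a rounded oblong 72 mm long (x), 32 wide (y), 18 high, 40 to 85 g, with three small round black buttons on top and a small loop for the key ring at its +x end (the oblong body spans x = -36 to +24 mm, the loop the rest). Origin: underside, middle of the whole length; x along its length, z up. It starts lying flat on the console at any yaw, buttons up.
- cover_blue: loose blue hard silicone key cover: a rounded oblong 72 mm long (x), 32 wide (y), 18 high, 40 to 85 g, with three small round black buttons on top and a small loop for the key ring at its +x end (the oblong body spans x = -36 to +24 mm, the loop the rest). Origin: underside, middle of the whole length; x along its length, z up. It starts lying flat on the console at any yaw, buttons up.
- cover_black: loose black hard silicone key cover: a rounded oblong 72 mm long (x), 32 wide (y), 18 high, 40 to 85 g, with three small round grey buttons on top and a small loop for the key ring at its +x end (the oblong body spans x = -36 to +24 mm, the loop the rest). Origin: underside, middle of the whole length; x along its length, z up. It starts lying flat on the console at any yaw, buttons up.
- tray_red: fixed shallow dark-wood tray with a plain red inner floor: 118 mm long (x) by 92 wide (y) outside, 110 by 84 inside, walls 4 mm thick, rim 12 mm above the console, inner floor 4 mm above it. Origin: centre of the underside, on the console; x along its length.
- tray_yellow: fixed shallow dark-wood tray with a plain yellow inner floor: 118 mm long (x) by 92 wide (y) outside, 110 by 84 inside, walls 4 mm thick, rim 12 mm above the console, inner floor 4 mm above it. Origin: centre of the underside, on the console; x along its length.
- tray_blue: fixed shallow dark-wood tray with a plain blue inner floor: 118 mm long (x) by 92 wide (y) outside, 110 by 84 inside, walls 4 mm thick, rim 12 mm above the console, inner floor 4 mm above it. Origin: centre of the underside, on the console; x along its length.
- bowl: fixed round beige-brown stoneware key bowl: 156 mm across and 45 high at the rim, walls about 5 mm, mouth about 146 mm across, flat inner floor about 100 mm across and 6 mm above the console. Origin: centre of the underside, on the console; z up.
- multitool: loose closed steel multi-tool, 90 mm long (x), 32 wide, 18 high, lying flat, 220 g. Origin: centre of the underside. Not to be moved.
- pump_head: loose white plastic bike pump head, about 76 mm long (x), 30 wide, 31 high, with a black nozzle end and a black hose stub. Origin: centre of the underside. Not to be moved.

How it is judged:
At the end, for the whole second after the job is handed in: Colour covers in own trays: within 15 mm of centre, 0.26 rad of its length, underside under 10 mm above the tray's; black in the bowl within 30 mm of centre, underside under 14 mm above its; all flat within 0.15 rad, buttons up, released, at rest; multi-tool and pump head moved under 20 mm (horizontal distance between cover_red and tray_red below 0.015 m and z of cover_red in the frame of tray_red below 0.01 m and angle between the x axis of cover_red and the x axis of tray_red, either way round below 0.26 rad and horizontal distance between cover_yellow and tray_yellow below 0.015 m and z of cover_yellow in the frame of tray_yellow below 0.01 m and angle between the x axis of cover_yellow and the x axis of tray_yellow, either way round below 0.26 rad and horizontal distance between cover_blue and tray_blue below 0.015 m and z of cover_blue in the frame of tray_blue below 0.01 m and angle between the x axis of cover_blue and the x axis of tray_blue, either way round below 0.26 rad and horizontal distance between cover_black and bowl below 0.03 m and z of cover_black in the frame of bowl below 0.014 m and angle between each of cover_red, cover_yellow, cover_blue, cover_black's own z axis and vertical below 0.15 rad and linear speed of each of cover_red, cover_yellow, cover_blue, cover_black below 0.01 m/s and distance of each of multitool, pump_head from where it was at the start of the episode below 0.02 m); the robot touches nothing.
It fails at once if the multi-tool is moved by more than 20 mm (distance of multitool from where it was at the start of the episode above 0.02 m).
It fails at once if the pump head is moved by more than 20 mm (distance of pump_head from where it was at the start of the episode above 0.02 m).
It also fails if it takes over 115 s, if anything falls off the work surface, if the arm or the gripper's body presses on something with over 40 N, if the wrist force passes 120 N, or if a joint passes its speed limit or range.

## Working session

There is one attempt and no reset: what is moved stays moved. The work goes in short steps, each a Python script; the robot and the scene stay as the last script left them, time stands still between calls to the robot, and variables do not carry over. Pictures are saved under pics/ and viewed, at most 14 in all, crops included, and the job is handed in when it is done.

```bash
ls; mkdir -p pics
python3 - <<'E'
from rig import manip, imaging
import cv2
for n in("top","scene"):
    d=imaging.get_image(n); cv2.imwrite(f"pics/{n}0.png",d["img"][:,:,::-1])
    print(n,d["K"],d["k1"],d["position"],d["orientation"])
print(manip.current_tool_rot(),manip.current_clock(), manip.grip_point_offset)
E
```

```text
pics
top [[490.83745295   0.         282.62027695]
 [  0.         490.83745295 209.10193719]
 [  0.           0.           1.        ]] -0.15565477860848886 [ 0.25972133 -0.00941001  1.08398897] [ 0.18882834 -0.17190199 -1.48802134]
scene [[383.43360366   0.         272.21425705]
 [  0.         383.43360366 211.58004261]
 [  0.           0.           1.        ]] -0.09434879802178998 [ 1.12827404 -0.12424781  0.52840318] [0.77654925 0.63178173 1.26690152]
[-6.31355622e-01 -3.07699653e+00  2.24857043e-03] 0.1 0.1804
```

View pics/top0.png

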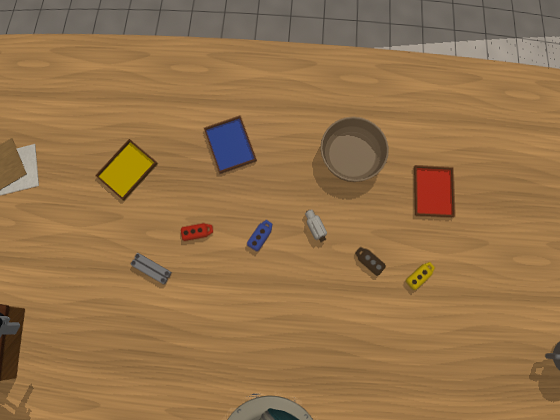

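View pics/scene0.png

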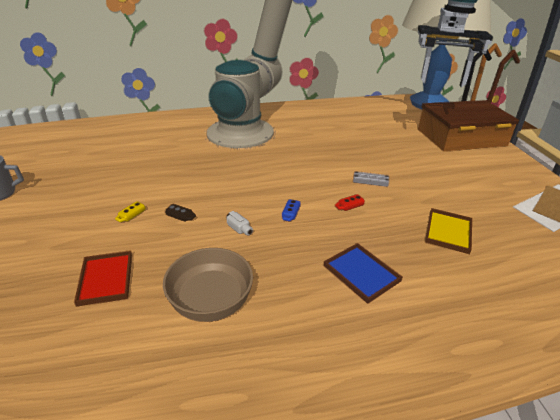

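Top view (base at the bottom, +x up, +y left): the covers are red (196,231), blue (260,236), black (370,261) and yellow (420,276). The trays are yellow (127,170), blue (230,145) and red (434,191). The bowl is at (354,150), the pump head at (316,225) and the multi-tool at (151,269). Next I'll measure these by segmentation and check the sizes.

```bash
cat > h.py <<'E'
import numpy as np, cv2
from scipy.spatial.transform import Rotation as R
from rig import manip, imaging, solver
def world(d,px,z):
    px=np.asarray(px,float).reshape(-1,1,2)
    n=cv2.undistortPoints(px,d["K"],np.array([d["k1"],0,0,0,0.]),criteria=(3,50,1e-10)).reshape(-1,2)
    r=np.c_[n[:,0],-n[:,1],-np.ones(len(n))]@R.from_rotvec(d["orientation"]).as_matrix().T
    p=np.asarray(d["position"]); return (p+r*((z-p[2])/r[:,2])[:,None])[:,:2]
def project(d,P):
    c=(np.atleast_2d(P)-d["position"])@R.from_rotvec(d["orientation"]).as_matrix()
    q=np.c_[c[:,0],-c[:,1],-c[:,2]]
    return cv2.projectPoints(q,np.zeros(3),np.zeros(3),d["K"],np.array([d["k1"],0,0,0,0.]))[0].reshape(-1,2)
def rect(d,mask,z):
    "centre, (long,short) size, yaw of the long axis, at height z"
    cs=cv2.findContours(mask,cv2.RETR_EXTERNAL,cv2.CHAIN_APPROX_NONE)[0]
    w=world(d,max(cs,key=cv2.contourArea).reshape(-1,2),z)
    (c,s,a)=cv2.minAreaRect((w*1000).astype(np.float32))
    a=np.radians(a); 
    if s[0]<s[1]: s=s[::-1]; a+=np.pi/2
    return np.array(c)/1000,np.array(s),(a+np.pi/2)%np.pi-np.pi/2
def mask(d,col,seed,rad=38):
    h=cv2.cvtColor(d["img"],cv2.COLOR_RGB2HSV); H,S,V=[h[...,i].astype(int) for i in range(3)]
    m={"red":((H<5)|(H>174))&(S>190),"yellow":(H>23)&(H<34)&(S>190),"blue":(H>105)&(H<130)&(S>130),"black":(V<75)}[col]
    out=np.zeros(m.shape,np.uint8); cv2.circle(out,seed,rad,255,-1)
    return cv2.morphologyEx((m*out).astype(np.uint8),cv2.MORPH_CLOSE,np.ones((7,7)))
COV={"red":(196,231),"blue":(260,236),"black":(370,261),"yellow":(420,276)}
TR={"yellow":(127,170),"blue":(230,145),"red":(434,191)}
E
python3 - <<'E'
from h import *
d=imaging.get_image("top"); im=cv2.resize(d["img"][:,:,::-1],None,fx=5,fy=5,interpolation=2)
dr=lambda p,c:cv2.polylines(im,[((p+.5)*5).astype(int).reshape(-1,1,2)],True,c,1)
def box(c,yaw,L,W,z,col):
    u=np.array([np.cos(yaw),np.sin(yaw)]);v=np.array([-u[1],u[0]])
    dr(project(d,[[*(c+u*a*L/2+v*b*W/2),z] for a,b in((1,1),(1,-1),(-1,-1),(-1,1))]),col)
for k,s in COV.items():
    c,sz,y=rect(d,mask(d,k,s,24),.010); print("cover",k,c.round(4),sz.round(1),round(y,3)); box(c,y,.072,.032,.010,(255,255,255))
for k,s in TR.items():
    c,sz,y=rect(d,mask(d,k,s),.004); print("tray",k,c.round(4),sz.round(1),round(y,3)); box(c,y,.118,.092,.012,(255,255,255))
b=world(d,[(354,149)],.045)[0]; print("bowl",b)
t=np.linspace(0,6.28,60)
for r,z in((.078,.045),(.05,.006)): dr(project(d,np.c_[b[0]+r*np.cos(t),b[1]+r*np.sin(t),0*t+z]),(0,255,0))
for n,p in(("pump",(316,225)),("mt",(151,269))): print(n,world(d,[p],.01))
a=im[1000:1500,850:1650]; a2=im[950:1450,1500:2300]
cv2.imwrite("pics/c1.png",a);cv2.imwrite("pics/c2.png",im[1000:1500,1500:2250])
cv2.imwrite("pics/c3.png",cv2.resize(im[500:1150,450:2350],(800,274)))
E
```

```text
Traceback (most recent call last):
  File "h.py", line 16, in rect
    w=world(d,max(cs,key=cv2.contourArea).reshape(-1,2),z)
  File "h.py", line 6, in world
    n=cv2.undistortPoints(px,d["K"],np.array([d["k1"],0,0,0,0.]),criteria=(3,50,1e-10)).reshape(-1,2)
      ~~~~~~~~~~~~~~~~~~~^^^^^^^^^^^^^^^^^^^^^^^^^^^^^^^^^^^^^^^^^^^^^^^^^^^^^^^^^^^^^^
cv2.error: OpenCV(4.12.0) :-1: error: (-5:Bad argument) in function 'undistortPoints'
> Overload resolution failed:
>  - undistortPoints() got an unexpected keyword argument 'criteria'
>  - undistortPoints() got an unexpected keyword argument 'criteria'
```

```bash
sed -i 's/,criteria=(3,50,1e-10)//' h.py
python3 - <<'E'
from h import *
d=imaging.get_image("top"); im=cv2.resize(d["img"][:,:,::-1],None,fx=5,fy=5,interpolation=2)
dr=lambda p,c:cv2.polylines(im,[((p+.5)*5).astype(int).reshape(-1,1,2)],True,c,1)
def box(c,yaw,L,W,z,col):
    u=np.array([np.cos(yaw),np.sin(yaw)]);v=np.array([-u[1],u[0]])
    dr(project(d,[[*(c+u*a*L/2+v*b*W/2),z] for a,b in((1,1),(1,-1),(-1,-1),(-1,1))]),col)
for k,s in COV.items():
    c,sz,y=rect(d,mask(d,k,s,24),.010); print("cover",k,c.round(4),sz.round(1),round(y,3)); box(c,y,.072,.032,.010,(255,255,255))
for k,s in TR.items():
    c,sz,y=rect(d,mask(d,k,s),.004); print("tray",k,c.round(4),sz.round(1),round(y,3)); box(c,y,.118,.092,.012,(255,255,255))
b=world(d,[(354,149)],.045)[0]; print("bowl",b)
t=np.linspace(0,6.28,60)
for r,z in((.078,.045),(.05,.006)): dr(project(d,np.c_[b[0]+r*np.cos(t),b[1]+r*np.sin(t),0*t+z]),(0,255,0))
for n,p in(("pump",(316,225)),("mt",(151,269))): print(n,world(d,[p],.01))
cv2.imwrite("pics/c1.png",np.hstack([im[1050:1450,850:1450],im[1200:1600,1750:2200][:,:200]])[:,:600])
cv2.imwrite("pics/c1.png",im[1050:1450,850:1450]);cv2.imwrite("pics/c2.png",im[1000:1500,1500:2250])
cv2.imwrite("pics/c3.png",cv2.resize(im[500:1150,450:2350],(800,274)))
E
```

```text
cover red [0.4495 0.2008] [69.4 27.4] -1.292
cover blue [0.4529 0.0574] [65.9 26.5] -0.523
cover black [ 0.4117 -0.1879] [70.8 31.3] 0.922
cover yellow [ 0.3867 -0.3035] [69.7 29.6] -0.756
tray yellow [0.5836 0.3874] [109.6  80.6] -0.609
tray blue [0.6614 0.1485] [104.8  82. ] 0.427
tray red [ 0.5828 -0.3327] [102.8  77.5] 0.026
bowl [ 0.65545184 -0.13843498]
pump [[ 0.48212158 -0.06501763]]
mt [[0.35491952 0.29266506]]
```

View pics/c1.png

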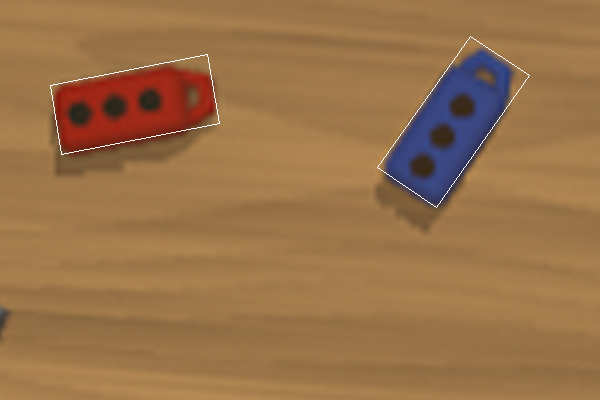

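View pics/c2.png

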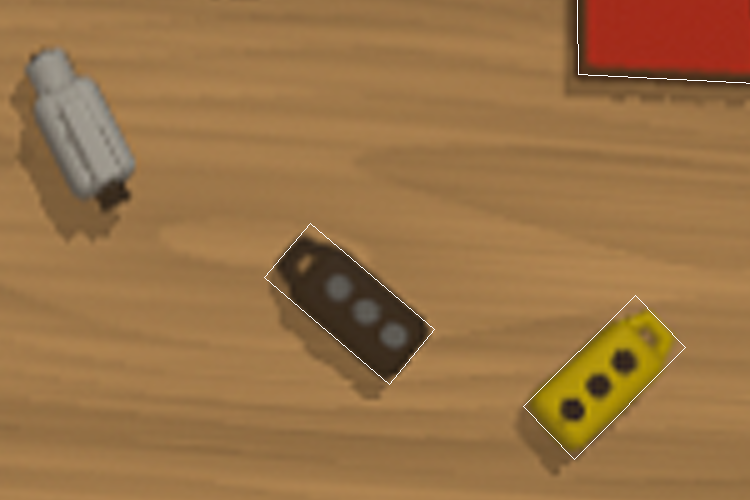

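View pics/c3.png

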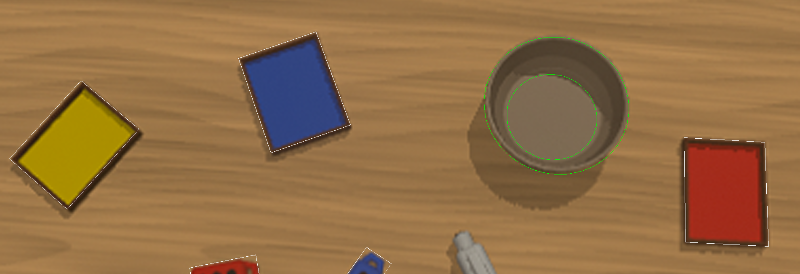

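The outlines line up with all four covers, the three trays and the bowl's rim and floor to within about 2 mm, and the sizes are as given. The pump head and multi-tool are well away from every grasp. I'll do red first and check it.

```bash
cat > pp.py <<'E'
from h import *
C={"red":(.4495,.2008,-1.292),"blue":(.4529,.0574,-.523),"black":(.4117,-.1879,.922),"yellow":(.3867,-.3035,-.756)}
T={"yellow":(.5836,.3874,-.609),"blue":(.6614,.1485,.427),"red":(.5828,-.3327,.026),"black":(.6555,-.1384,-.208)}
HI=.31
def best(x,y,yaw):
    q0=np.array(manip.current_joint_positions()); o=[]
    for a in(yaw,yaw+np.pi,yaw-np.pi):
        r=(R.from_euler("z",a)*R.from_euler("x",np.pi)).as_rotvec()
        q=solver.ik([x,y,HI],r)
        if q is not None and solver.ik([x,y,.2],r) is not None: o.append((np.abs(np.array(q)-q0).max(),abs(q[5]),r))
    return min(o,key=lambda t:t[0]+.3*t[1])[2]
def pick(k):
    x,y,a=C[k]; manip.gripper_to(.065,effort=25)
    manip.goto([x,y,HI],best(x,y,a)); manip.move_linear([x,y,.202])
    manip.gripper_to(0,effort=25); w=manip.current_width(),manip.current_grip_force()
    manip.move_linear([x,y,HI]); print(k,"grip",w,"lifted",manip.current_width(),manip.current_grip_force())
    return manip.current_width()>.025
def place(k,fz):
    x,y,a=T[k]; manip.goto([x,y,HI],best(x,y,a)); manip.move_linear([x,y,.24])
    manip.move_linear([x,y,.2025+fz],feed=.05); print("F",np.round(manip.current_wrist_force(),1))
    manip.gripper_to(.055); manip.move_linear([x,y,HI]); print("t",manip.current_clock())
def run(ks):
    for k in ks:
        if not pick(k): print("MISS",k); break
        place(k,.006 if k=="black" else .004)
E
python3 - <<'E'
from pp import *
run(["red"]); d=imaging.get_image("top"); cv2.imwrite("pics/r1.png",d["img"][:,:,::-1])
E
```

```text
red grip (0.0316949724898759, 25.000559985637665) lifted 0.031707114696247436 24.999793767929077
F [-0.1  0.1  0.1]
t 9.5167
```

View pics/r1.png

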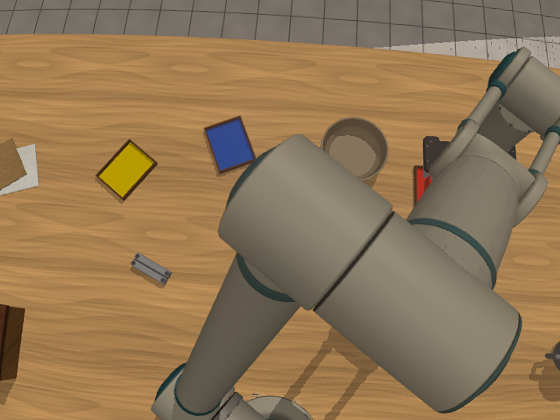

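The arm hides the red tray at (434,191), but the grip held at 31.7 mm throughout. The multi-tool at (151,269) hasn't moved. I'll carry on with the rest, then move clear and look.

Run:
```python
from pp import *
run(["yellow","blue","black"])
manip.set_joints([1.045,0.276,1.505,0,1.361,-0.121])
d=imaging.get_image("top"); cv2.imwrite("pics/f.png",cv2.resize(d["img"][100:300,90:490,::-1],None,fx=2,fy=2,interpolation=2))
for k in("red","yellow","blue"):
    x,y,a=T[k]; s=tuple(int(v) for v in project(d,[[x,y,.01]])[0])
    h=d["img"]; g=cv2.cvtColor(h,cv2.COLOR_RGB2GRAY)
    print(k,s)
print(manip.current_clock())
```

```text
yellow grip (0.03188973552846781, 24.991338551044464) lifted 0.03137187626489154 24.991326928138733
F [-0.9  0.2  0.1]
t 18.5
blue grip (0.03171110685370527, 24.926864504814148) lifted 0.0315070953018646 24.9270299077034
F [-0.7 -0.  -0.1]
t 26.3333
black grip (0.032066043082736494, 24.97300833463669) lifted 0.03201935958269724 24.973169267177582
F [-0.8 -0.1  0.8]
t 34.6833
red (434, 190)
yellow (124, 168)
blue (229, 143)
37.5417
```

View pics/f.png

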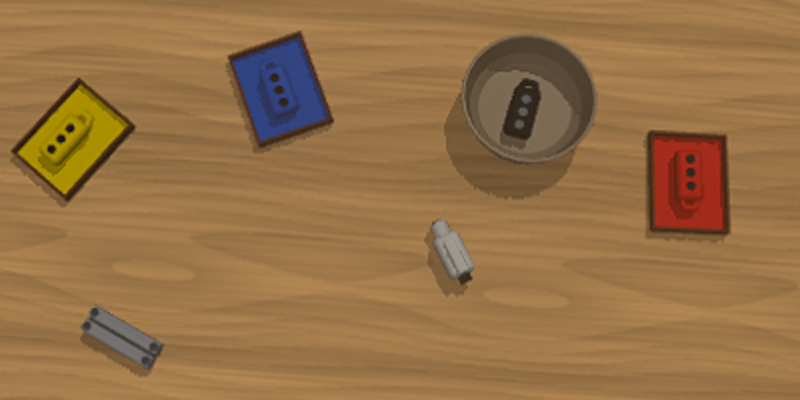

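The covers lie in their own trays, with the black one in the bowl at (522,108) in the crop. The pump head and multi-tool have not moved. Yellow looks a few mm off-centre, so I'll check the trays enlarged.

Run:
```python
from pp import *
d=imaging.get_image("top"); S=6; im=cv2.resize(d["img"][:,:,::-1],None,fx=S,fy=S,interpolation=2)
tiles=[]
for k in("yellow","blue","red","black"):
    x,y,a=T[k]; u=np.array([np.cos(a),np.sin(a)]);v=np.array([-u[1],u[0]])
    for L,W,z,c in((.118,.092,.012,(255,255,255)),(.072,.032,.015,(0,255,0))):
        if k=="black" and L>.1: continue
        P=[[*(np.array([x,y])+u*i*L/2+v*j*W/2),z] for i,j in((1,1),(1,-1),(-1,-1),(-1,1))]
        cv2.polylines(im,[((project(d,P)+.5)*S).astype(int).reshape(-1,1,2)],True,c,1)
    p=((project(d,[[x,y,.01]])[0]+.5)*S).astype(int); t=im[max(0,p[1]-200):p[1]+200,p[0]-200:p[0]+200]; tiles.append(cv2.resize(t,(300,300)))
cv2.imwrite("pics/g.png",np.vstack([np.hstack(tiles[:2]),np.hstack(tiles[2:])]))
```

```text
(no output)
```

View pics/g.png

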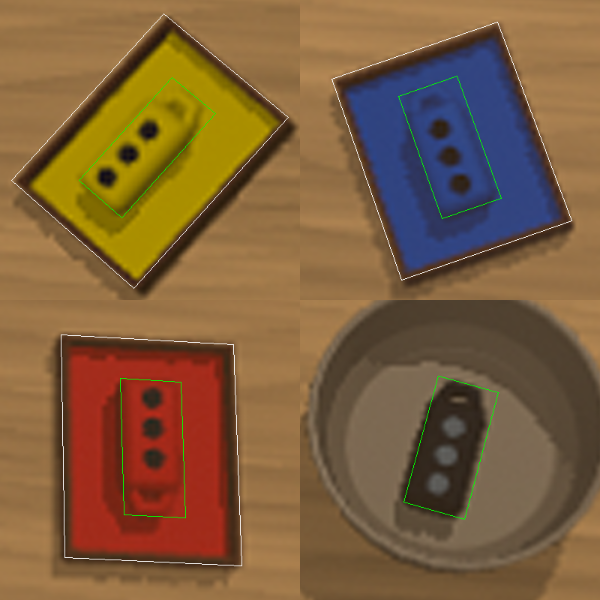

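In the enlarged crop every cover is within about 4 mm of its target and aligned to a few degrees, and the black one lies flat on the bowl floor. I'm handing it in.

```bash
python3 -c "
from rig import job_done; print(job_done())"
```

```text
the job is handed in; nothing more can be done
None
```

The job is handed in at about 38 s of the 115 s: the final picture shows the red, yellow and blue covers flat and centred in their own trays to within about 4 mm, the black one flat on the bowl floor, and the multi-tool and pump head where they were; no judging result came back.

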